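# Show the end of a plate blank on the parts stall

## Task

With the fingertips, swing the red stop bar away from the end of the display ledge until it stands square out from it, in line with the ledge's near side. Then push the thin orange-ended metal plate along its lane until its whole orange end sticks out past the end of the ledge, while its black stripe still lies wholly over the ledge, so that a buyer can see the edge. Only push: do not lift the plate or shove it against the bar, and leave the blue-ended plate and the other goods where they are.

Things in the scene. Friction and masses are not known exactly. Their poses are not given: they have to be found in the camera images.
- ledge: Fixed plywood ledge, board 240 (x) by 480 mm (y), top 60 mm above the table. Origin on the table; board from y = -200 (open end) to +280 mm, x = -120 to +120. Three aluminium lips along y (10 mm wide, 8 high, y = -175 to +170) at x = -105, 0, +105 bound two lanes 95 mm wide, centred on x = -52.5 and +52.5. -x is the side nearer the robot. Place and yaw vary.
- ledge_end (a point): Point on the ledge's top surface, mid-width, at the open (-y) end of the board; axes as the ledge's.
- stop_bar (a joint): Red stop bar, 235 x 14 mm, lying across both lanes just inside the open end, 3 to 15 mm above the board; swings level about an upright pivot on the near side. Rad: 0 = across the ledge, grows as it swings out away from the end, 1.57 = square out in line with the near side, stop at 1.9; starts at 0 to 0.15. Light friction (under 1 N at the peg); stays where left.
- bar_pivot (a point): Top of the bar's pivot, fixed, at x = -130, y = -190 mm in the ledge's frame, 75 mm above the table.
- bar_peg (a point): Centre of the top of the yellow upright peg on the red bar: 14 mm diameter, 32 mm tall above the bar's top, 155 mm from the pivot; its top is 107 mm above the table. Push this peg to swing the bar.
- orange_plate: Loose flat aluminium plate 80 mm (x) by 200 mm (y) by 6 mm, about 0.25 kg, lying in one of the two lanes (either one). Origin at the centre of its underside. The end towards -y, facing the ledge's open end, is painted orange for 45 mm (y = -100 to -55 mm); a black stripe crosses it at y = -20 to -5 mm; the rest is bare metal.
- orange_plate_paint (a point): Point on top of the orange plate, mid-width, where the orange paint ends (y = -55 mm in the plate's frame).
- orange_plate_stripe (a point): Point on top of the orange plate, mid-width, on the edge of the black stripe nearer the orange end (y = -20 mm in the plate's frame).
- blue_plate: The same plate with a blue end, lying in the other lane; leave it. Origin at the centre of its underside.
- pulley: Loose steel belt pulley, 54 mm diameter, 34 mm tall, standing on the ledge's back (+y) part behind the lanes. Origin under its centre.
- relay: Loose black relay, 28 x 28 x 30 mm, on the ledge's back (+y) part. Origin under its centre.
- lamp: Loose headlamp, about 90 x 140 x 50 mm, black with clear and orange lens, on the table beyond the ledge. Origin under its centre.
- jar: Loose amber jar with a green lid, 68 mm diameter, 55 mm tall, on the table right of and beyond the ledge's open end. Origin under its centre.
- horn: Loose red disc horn, 84 mm diameter, 34 mm tall, on the table past the ledge's open end, low enough for the bar to swing over it. Origin under its centre.
Mind the look-alikes: they are no part of the job. What is shaped like the orange_plate but brown or purple is not meant.

How it is judged:
On the way, in this order (a step that is already met when the one before it is completed fails the run):
1. the stop bar is swung out to at least 1.4 rad (value of joint stop_bar above 1.4 rad), for 0.2 s.
2. the orange end is past the ledge's end, the black stripe still over the ledge (y of orange_plate_paint in the frame of ledge below -0.199 m and y of orange_plate_stripe in the frame of ledge above -0.201 m), for 0.2 s.
At the end, for the whole second after the job is handed in: Orange plate flat and at rest, its whole 45 mm orange end past the ledge's end and its black stripe not past it (1 mm tolerance); stop bar at 1.4 rad or more; blue-ended plate within 10 mm, other loose things within 20 mm of their starts (all of step 2 and z of orange_plate in the frame of ledge between 0.056 and 0.066 m and angle between orange_plate's own z axis and vertical below 0.06 rad and value of joint stop_bar above 1.4 rad and linear speed of orange_plate below 0.01 m/s and distance of blue_plate from where it was at the start of the episode below 0.01 m and distance of each of pulley, relay, lamp, jar, horn from where it was at the start of the episode below 0.02 m); the robot touches nothing.
It fails at once if the orange plate is lifted (more than 10 mm) or tipped (z of orange_plate in the frame of ledge above 0.07 m or angle between orange_plate's own z axis and vertical above 0.15 rad).
It fails at once if the orange plate falls off the ledge (z of orange_plate in the frame of ledge below 0.045 m).
It fails at once if the orange plate is shoved against the stop bar (over 1 N) (contact force between orange_plate and stop_bar above 1 N).
It fails at once if the blue-ended plate is moved more than 10 mm (distance of blue_plate from where it was at the start of the episode above 0.01 m).
It fails at once if another loose thing is moved more than 20 mm (distance of any of pulley, relay, lamp, jar, horn from where it was at the start of the episode above 0.02 m).
It also fails if it takes over 58 s, if anything falls off the work surface, if the arm or the gripper's body presses on something with over 40 N, if the wrist force passes 120 N, or if a joint passes its speed limit or range.

## Robot

A 6-joint arm with a two-finger parallel gripper is mounted at the origin on the work surface. World frame = base frame: x ahead of the robot, y to its left, z up, the work surface at z = 0. Lengths are in m, angles in rad, forces in N, time in s.
With the tool pointing down it reaches from about 0.35 to 0.975 m from the base axis. Payload 4.9 kg.
Tool frame: the origin (TCP) lies on the front face of the gripper's body, between the roots of the fingers; the fingertips stand 73 mm ahead of it and the grasp point (between the pads) lies 54 mm ahead of it; z points along the fingers, y is the line along which they close (so a half turn about z gives the same grasp; the last joint's range is limited). The gripper opens to 85 mm and grips with 20 to 120 N. Pads are 22 mm wide; open, the fingers measure 114 mm over their backs; the gripper's body (76 mm by 85 mm) begins 54 mm behind the grasp point. The pads swing forward as they close: fully open they stand 13 mm farther back than shut.
Start: joints at [-1.255, 0.053, 1.613, -0, 1.476, -0.119], TCP at [0.263, -0.567, 0.304] pointing down, gripper open.
Joint ranges: [-3.01, 3.01], [-1.01, 2.22], [0.06, 2.58], [-1.02, 4.17], [0.09, 2.62], [-3.14, 3.14]. Speed limits (rad/s): [2.57, 2.57, 3.14, 3.14, 3.14, 3.14].

## Interface

Orientations are given as a rotation vector (axis times angle).
In Python, from station import status, imaging, order gives the robot as it stands.
- The arm moves only by the tool arm_command, never from a script. Its argument "increments" is a list of rows, each an object with "slide": the shift along the tool's x, y, z in m, a list of three; "spin": the turn about the tool's z in degrees; "gripper": the opening, from -1 (shut) to 1 (fully open). In form: [{"slide": [x, y, z], "spin": spin, "gripper": gripper}, ...]. A call has 1 to 8 rows; each row is the pose to reach, as a shift and turn from the pose commanded when the call began, along the tool's axes at that moment; what a row does not reach only later rows make up. A row lasts 1/12 s, in which the tool goes at most 41.7 mm and 7.16 degrees, less where a joint would pass 70% of its speed; a pose out of reach is approached as far as the arm can. A call with a gripper value outside its range is refused whole. The fingers move at their own pace and stop on an object; "newtons" is the grip in N (left out, the last holds). Time passes only in rows, so rows that repeat a pose let the fingers close. It gives the time, the measured TCP pose, the force, the opening and the grip force at its end, in the units of the state.
- status.get_obs(): the state, without advancing time (a new reading comes with each control period).
- imaging.get_image(name): name is "side" or "top"; returns a dict with "frame" (384x512x3 uint8, red, green, blue), "vfov" (degrees; the focal length in pixels is half the picture's height over the tangent of half this angle, whatever the lens; pixels are square), "cx", "cy" (the principal point, pixels), "k1" (the pictures are not rectified: a ray, as slopes to the right and down, at radius r is drawn at 1 + k1 r^2 times it, then the intrinsics apply), "view" (4x4, takes a point from world to camera coordinates). Camera axes: x right, y up, looking along -z (the intrinsics and any distortion apply to the point x, -y, -z); pixel columns grow to the right and rows downward; lengths in m; the calibration is good to about 2 mm. A picture is of the moment at which its call begins. There is no depth.
- order.finish_job(): hands the job in; it is judged then, once.
The state is a dict: "t": time; "q": joint angles; "dq": joint speeds; "effort": joint torques, N m; "tool_pos": TCP position; "tool_rot": TCP orientation; "contact_force": force on the tool from outside, world axes, zero at the start; "wrist_torque": the same for the moment, N m; "opening": finger opening in m; "grip_force": force on a finger pad.
Only numpy, scipy, OpenCV 4.12 (cv2) and the standard library are available. Lean on these libraries where they do the work, as an engineer would, in place of code of your own. Each camera call takes 0.05 s, during which the arm holds its last target. There are 200 camera calls.

## Working session

There is one attempt and no reset: what is moved stays moved. The work goes in short steps, Python scripts to look and compute and a tool call to move; the robot and the scene stay as the last step left them, time stands still between calls to the robot, and variables do not carry over. Pictures are saved under pics/ and viewed, at most 10 in all, crops included, and the job is handed in when it is done.

Besides the shell and the picture viewer there is one more tool, called after "Call:" by a JSON object that holds its "op" and its "data", one argument or row to a line. arm_command: Moves the arm, as the interface text tells. Its arguments: {"type":"object","properties":{"increments":{"type":"array","items":{"type":"object","properties":{"slide":{"type":"array","items":{"type":"number"}},"spin":{"type":"number"},"gripper":{"type":"number"}}}},"newtons":{"type":"number"}},"required":["increments"]}

```bash
mkdir -p pics; cat > h.py <<'E'
import numpy as np, cv2
from station import status, imaging, order
def shot(n,save=None):
    im=imaging.get_image(n)
    if save: cv2.imwrite('pics/'+save,cv2.cvtColor(im['frame'],cv2.COLOR_RGB2BGR))
    return im
def K(im):
    f=im['frame'].shape[0]/2/np.tan(np.radians(im['vfov'])/2)
    return np.array([[f,0,im['cx']],[0,f,im['cy']],[0,0,1.]]),np.array([im['k1'],0,0,0,0.])
def cast(im,px,z):
    k,d=K(im); u=cv2.undistortPoints(np.float64(px).reshape(-1,1,2),k,d).reshape(-1,2)
    V=np.array(im['view']);R,t=V[:3,:3],V[:3,3]; c=-R.T@t
    r=np.c_[u[:,0],-u[:,1],-np.ones(len(u))]@R
    z=np.broadcast_to(z,len(u))
    return c+r*((z-c[2])/r[:,2])[:,None]
def proj(im,P):
    k,d=K(im);V=np.array(im['view']);p=np.atleast_2d(P)@V[:3,:3].T+V[:3,3]
    p=p*[1,-1,-1]
    return cv2.projectPoints(p.reshape(-1,1,3),np.zeros(3),np.zeros(3),k,d)[0].reshape(-1,2)
E
python3 - <<'E'
from h import *
for n in('top','side'):
    im=shot(n,n+'0.png'); print(n,{k:v for k,v in im.items() if k not in('frame',)})
a=cv2.imread('pics/top0.png');
print(status.get_obs())
E
```

```text
top {'vfov': 44.015878178678676, 'cx': 258.8823592954697, 'cy': 183.8048868522011, 'k1': 0.039640069252553464, 'view': array([[-2.96455271e-02, -9.99547396e-01, -5.11330898e-03,
        -4.07532637e-04],
       [ 9.94492775e-01, -3.00093077e-02,  1.00416937e-01,
        -5.54439446e-01],
       [-1.00524934e-01, -2.10823582e-03,  9.94932306e-01,
        -1.36808607e+00],
       [ 0.00000000e+00,  0.00000000e+00,  0.00000000e+00,
         1.00000000e+00]])}
side {'vfov': 50.273226242884775, 'cx': 255.35200610337958, 'cy': 190.81821241335996, 'k1': -0.02383414356617764, 'view': array([[-0.79841761, -0.60185953, -0.01715879,  0.44573626],
       [ 0.30247505, -0.4255739 ,  0.85287496, -0.23562864],
       [-0.52061326,  0.67576028,  0.52183319, -0.88636866],
       [ 0.        ,  0.        ,  0.        ,  1.        ]])}
{'t': 0.1, 'q': array([-1.25500130e+00,  5.32967850e-02,  1.61418084e+00, -1.34012118e-05,
        1.47601301e+00, -1.18998945e-01]), 'dq': array([-7.91179574e-04, -1.18890771e-03, -2.72997813e-03, -3.49026311e-05,
        2.99101515e-04,  2.81874810e-04]), 'effort': array([-1.06022890e-04, -3.94904423e+01, -3.71361852e+01, -1.73272547e-04,
        3.90290399e-03,  1.65596919e-05]), 'tool_pos': array([ 0.26312524, -0.5664266 ,  0.30276773]), 'tool_rot': array([-3.06580296e+00, -6.77200606e-01,  3.13548071e-04]), 'contact_force': array([-0.15714074, -0.29308587,  0.43524836]), 'wrist_torque': array([ 0.0056721 , -0.01880012,  0.03700837]), 'grip_force': 0.0, 'opening': 0.08529711711982225}
```

View pics/top0.png

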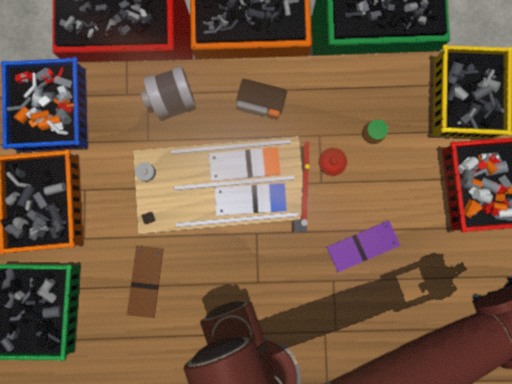

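View pics/side0.png

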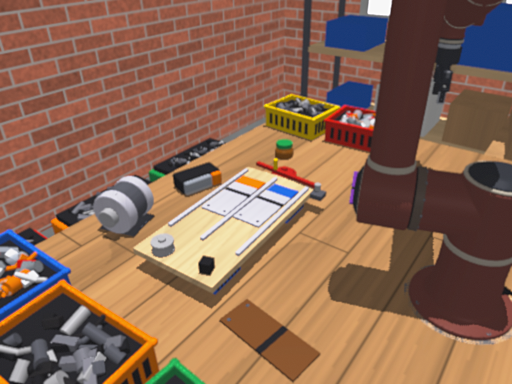

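The orange-ended plate lies in the far lane of the ledge: orange end at top px (272,162), stripe at (252,164). The blue-ended one is at (278,197). The brown plate (146,282) and purple plate (363,246) on the table are look-alikes. The red bar runs from its pivot at (302,226) to (306,143), with the yellow peg at (307,167). Next I measure and confirm with a crop.

```bash
cat > m.py <<'E'
from h import *
def mask(hsv,lo,hi,roi):
    m=cv2.inRange(hsv,np.array(lo),np.array(hi)); o=np.zeros_like(m);x0,y0,x1,y1=roi;o[y0:y1,x0:x1]=m[y0:y1,x0:x1];return o
def big(m):
    c=max(cv2.findContours(m,0,cv2.CHAIN_APPROX_NONE)[0],key=cv2.contourArea);return c
def rect(m): return cv2.boxPoints(cv2.minAreaRect(big(m)))
def cen(m):
    p=cv2.moments(m,True);return [p['m10']/p['m00'],p['m01']/p['m00']]
E
python3 - <<'E'
from m import *
im=shot('top'); h=cv2.cvtColor(im['frame'],cv2.COLOR_RGB2HSV)
np.set_printoptions(precision=4,suppress=True)
wood=mask(h,[15,40,150],[32,160,255],(125,130,310,240)); wood=cv2.morphologyEx(wood,cv2.MORPH_CLOSE,np.ones((15,15)))
b=rect(wood); print('ledge',b, cast(im,b,.06))
for nm,lo,hi,z in(('orange',[5,130,150],[16,255,255],.066),('blue',[105,120,80],[125,255,255],.066)):
    m=mask(h,lo,hi,(200,140,300,225)); r=rect(m); print(nm,cv2.countNonZero(m),cen(m),r,cast(im,r,z),cast(im,cen(m),z))
m=mask(h,[24,150,150],[34,255,255],(295,140,320,235)); print('peg',cv2.countNonZero(m),cen(m) if m.any() else 0,cast(im,cen(m),.107) if m.any() else 0)
m=mask(h,[0,150,80],[5,255,255],(295,135,318,240)); r=rect(m); print('bar',r,cast(im,r,.075))
m=mask(h,[0,0,0],[180,255,70],(245,150,260,180)); r=rect(m);print('stripe',r,cast(im,r,.066))
bgr=cv2.cvtColor(im['frame'],cv2.COLOR_RGB2BGR)
cv2.imwrite('pics/crop1.png',cv2.resize(bgr[128:242,125:325],None,fx=4,fy=4,interpolation=cv2.INTER_NEAREST))
E
```

```text
ledge [[122.6703 134.8216]
 [308.8254 130.4924]
 [311.2924 236.5746]
 [125.1373 240.9038]] [[ 0.7053  0.3728  0.06  ]
 [ 0.7019 -0.1664  0.06  ]
 [ 0.3962 -0.1611  0.06  ]
 [ 0.4     0.3661  0.06  ]]
orange 399 [271.44110275689223, 161.11528822055138] [[262.7822 147.8218]
 [277.3366 146.3663]
 [280.0594 173.594 ]
 [265.5049 175.0495]] [[ 0.6541 -0.0314  0.066 ]
 [ 0.657  -0.0734  0.066 ]
 [ 0.5779 -0.0786  0.066 ]
 [ 0.5749 -0.0368  0.066 ]] [[ 0.6147 -0.0551  0.066 ]]
blue 92 [277.1847826086956, 206.4673913043478] [[272. 201.]
 [284. 201.]
 [284. 210.]
 [272. 210.]] [[ 0.5    -0.0529  0.066 ]
 [ 0.499  -0.0871  0.066 ]
 [ 0.4734 -0.0862  0.066 ]
 [ 0.4744 -0.0521  0.066 ]] [[ 0.484  -0.0672  0.066 ]]
peg 2 [306.5, 166.0] [[ 0.5919 -0.1509  0.107 ]]
bar [[304. 170.]
 [307. 170.]
 [307. 198.]
 [304. 198.]] [[ 0.585  -0.1466  0.075 ]
 [ 0.5847 -0.1551  0.075 ]
 [ 0.505  -0.1519  0.075 ]
 [ 0.5052 -0.1434  0.075 ]]Traceback (most recent call last):
  File "<stdin>", line 10, in <module>
  File "m.py", line 6, in rect
    def rect(m): return cv2.boxPoints(cv2.minAreaRect(big(m)))
                                                      ~~~^^^
  File "m.py", line 5, in big
    c=max(cv2.findContours(m,0,cv2.CHAIN_APPROX_NONE)[0],key=cv2.contourArea);return c
ValueError: max() iterable argument is empty
```

```bash
python3 - <<'E'
from m import *
im=shot('top','top1.png'); bgr=cv2.imread('pics/top1.png')
cv2.imwrite('pics/crop1.png',cv2.resize(bgr[128:242,125:325],None,fx=4,fy=4,interpolation=cv2.INTER_CUBIC))
h=cv2.cvtColor(bgr,cv2.COLOR_BGR2HSV)
for r,c in((185,145),(215,180),(152,150),(164,252),(164,251),(167,307),(165,307),(185,305),(197,278),(190,278),(226,302),(164,225),(140,240),(226,230)): print(r,c,h[r,c])
E
```

```text
185 145 [ 18  99 212]
215 180 [ 18  97 198]
152 150 [ 19 100 196]
164 252 [144   7 183]
164 251 [167  12 143]
167 307 [ 23 184 223]
165 307 [ 23 196 220]
185 305 [  3 159 175]
197 278 [115 103 184]
190 278 [117  96 184]
226 302 [165  10 102]
164 225 [170   4 201]
140 240 [ 14  98 164]
226 230 [ 16 122 163]
```

View pics/crop1.png

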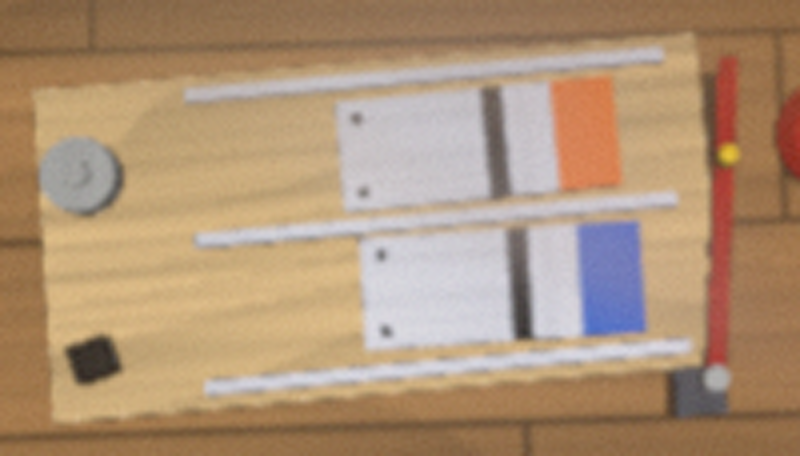

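The crop confirms the target: in the far lane, a plate with an orange end and black stripe (crop 340–620, 77–210). The blue one is in the near lane. The peg is at crop (729,153), the pivot at (716,377), and the bar is slightly swung out. I fit the ledge frame from the lip ends and board corners.

```bash
cat > fit.py <<'E'
from m import *
np.set_printoptions(precision=4,suppress=True)
L=[(185,95),(663,55),(195,240),(677,199),(205,388),(691,346),(35,92),(52,420),(697,36)]
G=np.array([(.105,.17),(.105,-.175),(0,.17),(0,-.175),(-.105,.17),(-.105,-.175),(.12,.28),(-.12,.28),(.12,-.2)])
zz=[.068]*6+[.06]*3
up=lambda p:(np.float64(p)+.5)/4-.5+[125,128]
def frame(im):
    W=cast(im,up(L),np.array(zz))[:,:2]
    a,b=G.mean(0),W.mean(0);H=(G-a).T@(W-b);th=np.arctan2(H[0,1]-H[1,0],H[0,0]+H[1,1])
    R=np.array([[np.cos(th),-np.sin(th)],[np.sin(th),np.cos(th)]]);t=b-R@a
    return R,t,th,W
E
python3 - <<'E'
from fit import *
im=shot('top');R,t,th,W=frame(im)
print('yaw',th,'t',t,'\nres',(W-(G@R.T+t))*1e3)
toL=lambda p,z:(cast(im,up(p),z)[:,:2]-t)@R
print('orange corners',toL([(340,102),(346,210),(553,80),(558,193),(612,76),(621,188)],.066))
print('stripe',toL([(482,89),(491,199),(500,88),(510,197)],.066))
print('blue rear',toL([(361,238),(368,349),(639,222),(646,332)],.066))
print('peg,pivot L',toL([(729,153)],.107),toL([(716,377)],.075))
for g in [(-.13,-.19),(0,-.2),(.0525,.0)]: print(g,R@g+t)
print('peg W',cast(im,up([(729,153)]),.107))
np.save('ledge.npy',[*t,th])
E
```

```text
yaw 0.05388486959509464 t [0.5554 0.0571] 
res [[ 0.185   0.329 ]
 [ 0.3326  0.7376]
 [ 0.2489  0.0749]
 [ 0.691   0.164 ]
 [-0.1986 -0.1773]
 [ 0.5091 -0.1882]
 [-2.1059 -0.8954]
 [ 1.6404  0.6952]
 [-1.3024 -0.7399]]
orange corners [[ 0.0912  0.0601]
 [ 0.0129  0.0615]
 [ 0.0943 -0.0939]
 [ 0.0124 -0.0906]
 [ 0.0936 -0.1365]
 [ 0.0122 -0.1358]]
stripe [[ 0.092  -0.0425]
 [ 0.0121 -0.0425]
 [ 0.0917 -0.0554]
 [ 0.0124 -0.0561]]
blue rear [[-0.008   0.0523]
 [-0.0874  0.0532]
 [-0.0133 -0.1465]
 [-0.0919 -0.1445]]
peg,pivot L [[ 0.0255 -0.2107]] [[-0.1279 -0.1902]]
(-0.13, -0.19) [ 0.4359 -0.1397]
(0, -0.2) [ 0.5662 -0.1426]
(0.0525, 0.0) [0.6079 0.0599]
peg W [[ 0.5922 -0.152   0.107 ]]
```

```bash
cat > go.py <<'E'
from h import *
from scipy.spatial.transform import Rotation as Ro
np.set_printoptions(precision=4,suppress=True)
tx,ty,th=np.load('ledge.npy');R2=np.array([[np.cos(th),-np.sin(th)],[np.sin(th),np.cos(th)]]);T=np.array([tx,ty])
def now():
    o=status.get_obs();R=Ro.from_rotvec(o['tool_rot']).as_matrix();p=np.array(o['tool_pos'])
    yaw=np.degrees(np.arctan2(R[1,1],R[0,1])-th)   # tool y seen from ledge x
    return o,R,p,yaw
def show():
    o,R,p,yaw=now();print('t',o['t'],'ledge xy mm',((p[:2]-T)@R2)*1e3,'tcp z',p[2],'yaw',yaw,'F',o['contact_force'],'open',o['opening'],'q',o['q'][[0,5]])
def rows(tg):
    o,R,p,yaw=now()
    for lx,ly,z,ph in tg:
        w=np.r_[R2@[lx,ly]+T,z]
        print(np.round((R.T@(w-p)),4),'spin',round((yaw-ph+180)%360-180,1))
E
python3 - <<'E'
from go import *
show(); rows([(.03,-.165,.26,0),(.03,-.165,.161,0)])
E
```

```text
t 0.25 ledge xy mm [-325.42   -607.0375] tcp z 0.3033003519489238 yaw -68.1769570193581 F [-0.8087  0.1066 -0.9684] open 0.08523119960921405 q [-1.255 -0.119]
[ 0.4943 -0.2782  0.0436] spin -68.2
[ 0.4943 -0.2781  0.1426] spin -68.2
```

Call:
{"op": "arm_command", "data": {
  "increments": [
    {"slide":[0.494,-0.278,0.043],"spin":-68.2,"gripper":-1},
    {"slide":[0.494,-0.278,0.043],"spin":-68.2,"gripper":-1},
    {"slide":[0.494,-0.278,0.043],"spin":-68.2,"gripper":-1},
    {"slide":[0.494,-0.278,0.043],"spin":-68.2,"gripper":-1},
    {"slide":[0.494,-0.278,0.043],"spin":-68.2,"gripper":-1},
    {"slide":[0.494,-0.278,0.043],"spin":-68.2,"gripper":-1},
    {"slide":[0.494,-0.278,0.043],"spin":-68.2,"gripper":-1},
    {"slide":[0.494,-0.278,0.043],"spin":-68.2,"gripper":-1}
  ]
}}

```text
t: 0.92
tool_pos: [0.458, -0.2951, 0.2786]
tool_rot: [2.361, 2.072, 0.0]
contact_force: [0.8, -0.3, -0.2]
opening: -0.0001
grip_force: 0.0
```

```bash
python3 - <<'E'
from go import *
show(); rows([(.03,-.165,.26,0)])
E
```

```text
t 0.9167 ledge xy mm [-116.2321 -346.4323] tcp z 0.278643791671565 yaw -10.539939588873075 F [ 0.7668 -0.3083 -0.1729] open -9.362205264341512e-05 q [-0.709  -0.5789]
[0.2051 0.1106 0.0186] spin -10.5
```

Call:
{"op": "arm_command", "data": {
  "increments": [
    {"slide":[0.205,0.111,0.019],"spin":-10.5,"gripper":-1},
    {"slide":[0.205,0.111,0.019],"spin":-10.5,"gripper":-1},
    {"slide":[0.205,0.111,0.019],"spin":-10.5,"gripper":-1},
    {"slide":[0.205,0.111,0.019],"spin":-10.5,"gripper":-1},
    {"slide":[0.205,0.111,0.019],"spin":-10.5,"gripper":-1},
    {"slide":[0.205,0.111,0.019],"spin":-10.5,"gripper":-1},
    {"slide":[0.205,0.111,0.019],"spin":-10.5,"gripper":-1},
    {"slide":[0.205,0.111,0.019],"spin":-10.5,"gripper":-1}
  ]
}}

```text
t: 1.58
tool_pos: [0.5954, -0.1077, 0.2592]
tool_rot: [-2.165, -2.276, 0.001]
contact_force: [0.5, 0.4, -0.5]
opening: -0.0004
grip_force: 0.0
```

```bash
python3 - <<'E'
from go import *
show(); rows([(.025,-.165,.161,0)])
shot('side','s1.png')
E
```

```text
t 1.5833 ledge xy mm [  30.9846 -166.7172] tcp z 0.2592109884056462 yaw -0.22555312292485183 F [ 0.4537  0.357  -0.4557] open -0.00040707967446565376 q [-0.3018 -0.3517]
[ 0.0017 -0.0059  0.0982] spin -0.2
```

Call:
{"op": "arm_command", "data": {
  "increments": [
    {"slide":[0.002,-0.006,0.03],"gripper":-1},
    {"slide":[0.002,-0.006,0.06],"gripper":-1},
    {"slide":[0.002,-0.006,0.08],"gripper":-1},
    {"slide":[0.002,-0.006,0.098],"gripper":-1},
    {"slide":[0.002,-0.006,0.098],"gripper":-1}
  ]
}}

```text
validation failed for argument at $.in...
```

```bash
python3 - <<'E'
from go import *
show(); im=shot('side','s2.png'); f=cv2.imread('pics/s2.png')
cv2.imwrite('pics/s2c.png',cv2.resize(f[90:230,190:390],None,fx=4,fy=4,interpolation=cv2.INTER_CUBIC))
d=.018
def P(a,d=.018): 
    u=np.array([np.cos(a),-np.sin(a)]);n=np.array([-np.sin(a),-np.cos(a)]);return (*(np.array([-.13,-.19])+.155*u-d*n),.161,-np.degrees(a))
rows([P(a) for a in np.linspace(.13,1.57,13)])
E
```

```text
t 1.6333 ledge xy mm [  30.5136 -167.7314] tcp z 0.2593943087651066 yaw -0.3271454306656378 F [-0.1715  0.0436  0.1641] open 0.0003692501047782547 q [-0.3036 -0.3517]
[-0.0239 -0.004   0.0986] spin 7.1
[-0.0425 -0.0053  0.0986] spin 13.9
[-0.0609 -0.0087  0.0986] spin 20.8
[-0.0788 -0.0144  0.0986] spin 27.7
[-0.0958 -0.0222  0.0986] spin 34.6
[-0.1118 -0.0319  0.0986] spin 41.4
[-0.1265 -0.0435  0.0986] spin 48.3
[-0.1397 -0.0567  0.0987] spin 55.2
[-0.1512 -0.0715  0.0987] spin 62.1
[-0.1609 -0.0875  0.0987] spin 68.9
[-0.1686 -0.1046  0.0987] spin 75.8
[-0.1741 -0.1224  0.0987] spin 82.7
[-0.1776 -0.1408  0.0987] spin 89.6
```

View pics/s2c.png

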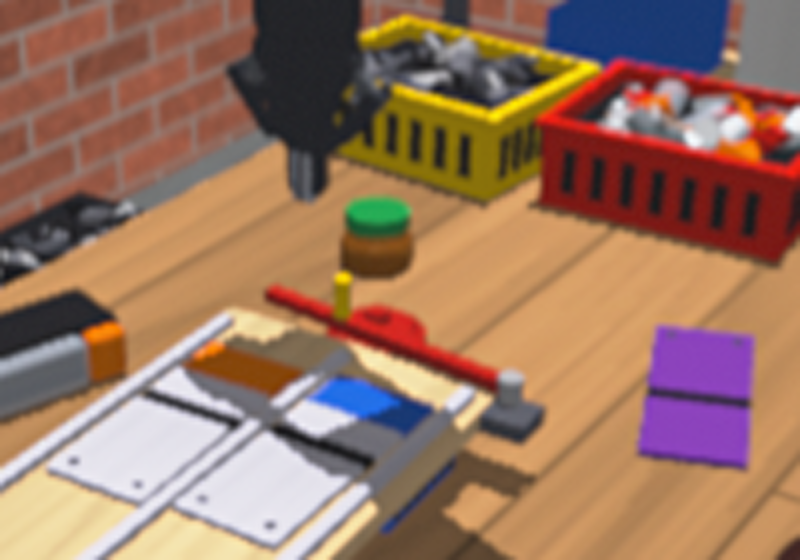

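The crop shows the closed fingers still high (tips at crop 308,195), above the far lane; the peg is at (343,290). The move was refused because every row needs a spin, so I resend it.

Call:
{"op": "arm_command", "data": {
  "increments": [
    {"slide":[0.002,-0.006,0.03],"spin":0,"gripper":-1},
    {"slide":[0.002,-0.006,0.06],"spin":0,"gripper":-1},
    {"slide":[0.002,-0.006,0.08],"spin":0,"gripper":-1},
    {"slide":[0.002,-0.006,0.098],"spin":0,"gripper":-1},
    {"slide":[0.002,-0.006,0.098],"spin":0,"gripper":-1}
  ]
}}

```text
t: 2.1
tool_pos: [0.5857, -0.108, 0.157]
tool_rot: [-2.166, -2.265, 0.006]
contact_force: [-0.4, -0.8, -0.9]
opening: -0.0002
grip_force: 0.0
```

```bash
cat >> go.py <<'E'
def P(a,d=.018): 
    u=np.array([np.cos(a),-np.sin(a)]);n=np.array([-np.sin(a),-np.cos(a)]);return (*(np.array([-.13,-.19])+.155*u-d*n),.161,-np.degrees(a))
E
python3 - <<'E'
from go import *
show(); im=shot('side','s3.png'); f=cv2.imread('pics/s3.png')
cv2.imwrite('pics/s3c.png',cv2.resize(f[90:230,190:390],None,fx=4,fy=4,interpolation=cv2.INTER_CUBIC))
rows([P(a) for a in np.linspace(.13,.85,8)])
E
```

```text
t 2.1 ledge xy mm [  21.3311 -166.4308] tcp z 0.1570250188328254 yaw -0.5177619798323305 F [-0.4367 -0.7509 -0.9179] open -0.00016042682679621897 q [-0.3071 -0.3519]
[-0.0255  0.0037 -0.0016] spin 6.9
[-0.0415  0.0027 -0.0016] spin 12.8
[-0.0574  0.0002 -0.0016] spin 18.7
[-0.0729 -0.004  -0.0016] spin 24.6
[-0.0879 -0.0097 -0.0016] spin 30.5
[-0.1022 -0.017  -0.0016] spin 36.4
[-0.1157 -0.0256 -0.0016] spin 42.3
[-0.1282 -0.0356 -0.0016] spin 48.2
```

View pics/s3c.png

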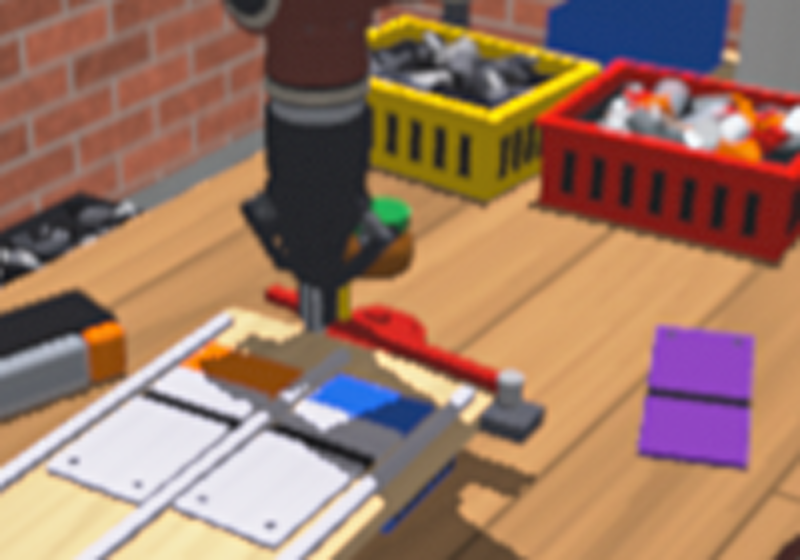

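The fingers (crop 318,310) now stand just on the ledge side of the yellow peg (343,300), clear of the bar. I push it in an arc, turning with it.

Call:
{"op": "arm_command", "data": {
  "increments": [
    {"slide":[-0.014,0.004,-0.003],"spin":4,"gripper":-1},
    {"slide":[-0.026,0.004,-0.003],"spin":7,"gripper":-1},
    {"slide":[-0.042,0.003,-0.003],"spin":13,"gripper":-1},
    {"slide":[-0.057,0.0,-0.003],"spin":19,"gripper":-1},
    {"slide":[-0.073,-0.004,-0.003],"spin":25,"gripper":-1},
    {"slide":[-0.088,-0.01,-0.003],"spin":31,"gripper":-1},
    {"slide":[-0.102,-0.017,-0.003],"spin":36,"gripper":-1},
    {"slide":[-0.116,-0.026,-0.003],"spin":42,"gripper":-1}
  ]
}}

```text
t: 2.82
tool_pos: [0.569, -0.2263, 0.1675]
tool_rot: [2.84, 1.336, 0.004]
contact_force: [-0.0, 1.1, 0.6]
opening: 0.0001
grip_force: 0.2
```

```bash
python3 - <<'E'
from go import *
show()
rows([P(a) for a in np.linspace(.85,1.57,8)])
shot('top','t2.png')
E
```

```text
t 2.8167 ledge xy mm [  -1.72   -283.6663] tcp z 0.16747668013191003 yaw -42.711861822097895 F [-0.0371  1.1164  0.5875] open 7.469935365227947e-05 q [-0.5001  0.1914]
[-0.0165 -0.0018  0.0065] spin 6.0
[-0.0325 -0.0024  0.0064] spin 11.9
[-0.0484 -0.0047  0.0064] spin 17.8
[-0.0639 -0.0086  0.0064] spin 23.7
[-0.079  -0.0141  0.0063] spin 29.6
[-0.0934 -0.0211  0.0063] spin 35.5
[-0.1071 -0.0296  0.0063] spin 41.3
[-0.1198 -0.0394  0.0062] spin 47.2
```

View pics/t2.png

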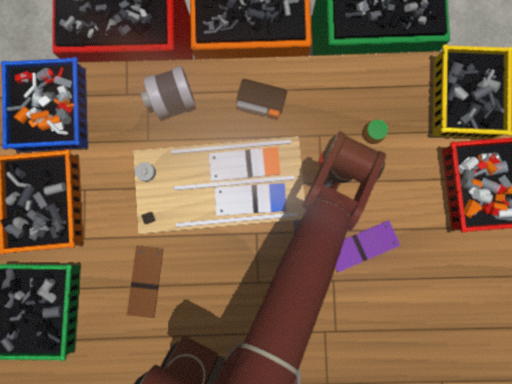

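The bar is hidden under the arm, but a 1.1 N reaction at the finger suggests it is moving. I carry on.

Call:
{"op": "arm_command", "data": {
  "increments": [
    {"slide":[-0.017,-0.002,0.005],"spin":6,"gripper":-1},
    {"slide":[-0.033,-0.002,0.005],"spin":12,"gripper":-1},
    {"slide":[-0.048,-0.005,0.005],"spin":18,"gripper":-1},
    {"slide":[-0.064,-0.009,0.005],"spin":24,"gripper":-1},
    {"slide":[-0.079,-0.014,0.005],"spin":30,"gripper":-1},
    {"slide":[-0.093,-0.021,0.005],"spin":36,"gripper":-1},
    {"slide":[-0.107,-0.03,0.005],"spin":41,"gripper":-1},
    {"slide":[-0.12,-0.039,0.005],"spin":47,"gripper":-1}
  ]
}}

```text
t: 3.53
tool_pos: [0.4621, -0.2938, 0.1619]
tool_rot: [3.138, 0.094, 0.004]
contact_force: [0.0, -0.4, 0.2]
opening: 0.0001
grip_force: 0.2
```

```bash
python3 - <<'E'
from go import *
show()
rows([P(1.57),P(1.57,.05), (-.03,-.26,.26,-45)])
E
```

```text
t 3.5333 ledge xy mm [-112.0637 -345.3083] tcp z 0.16194533978535422 yaw -89.63932363300749 F [ 0.0341 -0.3801  0.1589] open 8.491202058127451e-05 q [-0.7023  0.8082]
[ 0.0002 -0.0003  0.0009] spin 0.3
[ 0.0322 -0.0001  0.001 ] spin 0.3
[ 0.0829 -0.0846 -0.098 ] spin -44.6
```

Call:
{"op": "arm_command", "data": {
  "increments": [
    {"slide":[0.015,0,0],"spin":0,"gripper":-1},
    {"slide":[0.035,0,-0.005],"spin":0,"gripper":-1},
    {"slide":[0.04,0,-0.03],"spin":0,"gripper":-1},
    {"slide":[0.05,-0.01,-0.07],"spin":-7,"gripper":-0.3},
    {"slide":[0.06,-0.03,-0.1],"spin":-14,"gripper":-0.3},
    {"slide":[0.07,-0.07,-0.1],"spin":-21,"gripper":-0.1},
    {"slide":[0.08,-0.11,-0.1],"spin":-28,"gripper":-0.1},
    {"slide":[0.09,-0.15,-0.1],"spin":-35,"gripper":-0.1}
  ]
}}

```text
t: 4.2
tool_pos: [0.5433, -0.1365, 0.2634]
tool_rot: [2.958, 1.047, 0.007]
contact_force: [0.9, 0.6, -0.6]
opening: 0.0388
grip_force: 0.0
```

```bash
python3 - <<'E'
from go import *
show()
rows([(.0525,.1,.25,0)])
E
```

```text
t 4.2 ledge xy mm [ -22.5991 -192.5844] tcp z 0.26339216328917686 yaw -54.093782859165294 F [ 0.8581  0.6119 -0.629 ] open 0.03881739093904927 q [-0.379   0.5112]
[ 0.2324 -0.193   0.0131] spin -54.1
```

Call:
{"op": "arm_command", "data": {
  "increments": [
    {"slide":[0.232,-0.193,0.013],"spin":-54.1,"gripper":-0.1},
    {"slide":[0.232,-0.193,0.013],"spin":-54.1,"gripper":-0.1},
    {"slide":[0.232,-0.193,0.013],"spin":-54.1,"gripper":-0.1},
    {"slide":[0.232,-0.193,0.013],"spin":-54.1,"gripper":-0.1},
    {"slide":[0.232,-0.193,0.013],"spin":-54.1,"gripper":-0.1},
    {"slide":[0.232,-0.193,0.013],"spin":-54.1,"gripper":-0.1},
    {"slide":[0.232,-0.193,0.013],"spin":-54.1,"gripper":-0.1},
    {"slide":[0.232,-0.193,0.013],"spin":-54.1,"gripper":-0.1}
  ]
}}

```text
t: 4.87
tool_pos: [0.6035, 0.1634, 0.2489]
tool_rot: [2.154, 2.286, 0.007]
contact_force: [0.4, -0.7, 0.0]
opening: 0.038
grip_force: 0.0
```

```bash
python3 - <<'E'
from go import *
show()
rows([(.0525,.1,.16,0)])
shot('top','t3.png'); shot('side','s4.png')
E
```

```text
t 4.8667 ledge xy mm [ 53.702  103.6387] tcp z 0.24890492708938858 yaw 0.30593983052753826 F [ 0.3915 -0.656   0.0466] open 0.0380418277595899 q [0.1448 0.0852]
[-0.0039 -0.0015  0.0889] spin 0.3
```

View pics/t3.png

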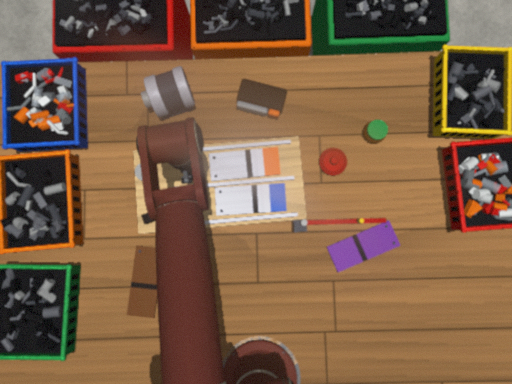

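The bar now lies at px (307,223)–(386,220), square out in line with the near side. Everything else is unmoved. I lower the fingers behind the orange plate.

Call:
{"op": "arm_command", "data": {
  "increments": [
    {"slide":[-0.004,-0.001,0.035],"spin":0,"gripper":-0.1},
    {"slide":[-0.004,-0.001,0.07],"spin":0,"gripper":-0.1},
    {"slide":[-0.004,-0.001,0.095],"spin":0,"gripper":-0.1},
    {"slide":[-0.004,-0.001,0.103],"spin":0,"gripper":-0.1},
    {"slide":[-0.004,-0.001,0.103],"spin":0,"gripper":-0.1},
    {"slide":[-0.004,-0.001,0.103],"spin":0,"gripper":-0.1}
  ]
}}

```text
t: 5.47
tool_pos: [0.6028, 0.1538, 0.1453]
tool_rot: [2.167, 2.272, 0.002]
contact_force: [-0.3, 0.3, 0.9]
opening: 0.0382
grip_force: 0.0
```

```bash
python3 - <<'E'
from go import *
show()
rows([(.0525,.1,.137,0)])
f=shot('side','s5.png')
E
```

```text
t 5.4667 ledge xy mm [52.5006 94.0079] tcp z 0.14534181952130093 yaw -0.38044320948810334 F [-0.2861  0.287   0.9259] open 0.038158531308768485 q [0.1303 0.0831]
[ 0.006  -0.0001  0.0083] spin -0.4
```

Call:
{"op": "arm_command", "data": {
  "increments": [
    {"slide":[0.004,0,0.003],"spin":0,"gripper":-0.1},
    {"slide":[0.004,0,0.005],"spin":0,"gripper":-0.1},
    {"slide":[0.004,0,0.007],"spin":0,"gripper":-0.1},
    {"slide":[0.004,0,0.007],"spin":0,"gripper":-0.1}
  ]
}}

```text
t: 5.85
tool_pos: [0.6018, 0.1588, 0.137]
tool_rot: [2.166, 2.275, 0.0]
contact_force: [-0.2, -0.5, 0.1]
opening: 0.0386
grip_force: 0.0
```

```bash
python3 - <<'E'
from go import *
show()
f=shot('side','s6.png');show();g=cv2.imread('pics/s6.png');u=proj(f,[*(R2@[.0525,.09]+T),.06])[0].astype(int);print(u)
x,y=u;cv2.imwrite('pics/s6c.png',cv2.resize(g[y-40:y+35,x-50:x+50],None,fx=8,fy=8,interpolation=cv2.INTER_CUBIC))
E
```

```text
t 5.85 ledge xy mm [51.8036 99.1193] tcp z 0.1369515941747531 yaw -0.26336615846982214 F [-0.1914 -0.518   0.1471] open 0.03855636703090516 q [0.1386 0.0893]
t 5.9 ledge xy mm [51.7219 99.1004] tcp z 0.13681720027737 yaw -0.2672446890151916 F [0.8768 0.4265 0.169 ] open 0.03836048270412653 q [0.1385 0.0893]
[206 216]
```

View pics/s6c.png

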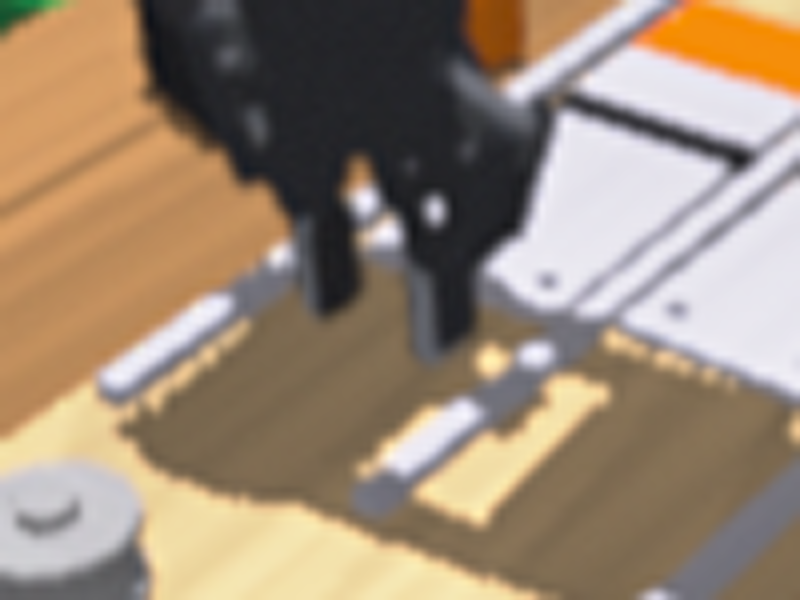

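The fingers (crop 330,300 and 440,345) are between the lips, behind the plate's rear edge. There's no contact with the board yet, so I step down until it is felt.

Call:
{"op": "arm_command", "data": {
  "increments": [
    {"slide":[0,0,0.001],"spin":0,"gripper":-0.1},
    {"slide":[0,0,0.002],"spin":0,"gripper":-0.1},
    {"slide":[0,0,0.003],"spin":0,"gripper":-0.1},
    {"slide":[0,0,0.003],"spin":0,"gripper":-0.1}
  ]
}}

```text
t: 6.23
tool_pos: [0.6016, 0.1586, 0.1333]
tool_rot: [-2.166, -2.275, 0.001]
contact_force: [-1.1, -0.6, 0.5]
opening: 0.0383
grip_force: 0.0
```

Call:
{"op": "arm_command", "data": {
  "increments": [
    {"slide":[0,0,0.001],"spin":0,"gripper":-0.1},
    {"slide":[0,0,0.002],"spin":0,"gripper":-0.1},
    {"slide":[0,0,0.002],"spin":0,"gripper":-0.1}
  ]
}}

```text
t: 6.48
tool_pos: [0.6017, 0.1587, 0.1314]
tool_rot: [-2.166, -2.275, 0.0]
contact_force: [0.4, 0.6, 0.0]
opening: 0.0379
grip_force: 0.0
```

Call:
{"op": "arm_command", "data": {
  "increments": [
    {"slide":[0,0,0.001],"spin":0,"gripper":-0.1},
    {"slide":[0,0,0.0015],"spin":0,"gripper":-0.1},
    {"slide":[0,0,0.0015],"spin":0,"gripper":-0.1}
  ]
}}

```text
t: 6.73
tool_pos: [0.6019, 0.1587, 0.1313]
tool_rot: [-2.166, -2.275, 0.001]
contact_force: [-4.4, -0.4, 5.7]
opening: 0.0381
grip_force: 2.9
```

Call:
{"op": "arm_command", "data": {
  "increments": [
    {"slide":[0,0,0.001],"spin":0,"gripper":-0.1},
    {"slide":[0,0,0.0015],"spin":0,"gripper":-0.1},
    {"slide":[0,0,0.0015],"spin":0,"gripper":-0.1}
  ]
}}

```text
t: 6.98
tool_pos: [0.6019, 0.1587, 0.1313]
tool_rot: [-2.166, -2.275, 0.001]
contact_force: [-7.4, -0.8, 12.6]
opening: 0.0381
grip_force: 6.4
```

The board is felt at TCP z ≈ 0.131. I raise about 2.5 mm and begin pushing along −y (tool −x).

Call:
{"op": "arm_command", "data": {
  "increments": [
    {"slide":[0,0,-0.0055],"spin":0,"gripper":-0.1},
    {"slide":[0,0,-0.0055],"spin":0,"gripper":-0.1},
    {"slide":[-0.007,0,-0.0055],"spin":0,"gripper":-0.1},
    {"slide":[-0.014,0,-0.0055],"spin":0,"gripper":-0.1},
    {"slide":[-0.014,0,-0.0055],"spin":0,"gripper":-0.1}
  ]
}}

```text
t: 7.4
tool_pos: [0.6023, 0.1433, 0.1336]
tool_rot: [-2.168, -2.274, 0.002]
contact_force: [0.1, -0.8, -0.4]
opening: 0.0387
grip_force: 0.0
```

```bash
python3 - <<'E'
from go import *
show()
rows([(.0525,-.045,.1337,0)])
E
```

```text
t 7.4 ledge xy mm [51.4542 83.5893] tcp z 0.13355923699151365 yaw -0.3443978440445 F [ 0.0631 -0.8028 -0.3533] open 0.03867828856269003 q [0.1136 0.066 ]
[-0.1286  0.0018 -0.0001] spin -0.3
```

Good height. I push about 45 mm gently, then check.

Call:
{"op": "arm_command", "data": {
  "increments": [
    {"slide":[-0.006,0,0],"spin":-0.3,"gripper":-0.1},
    {"slide":[-0.012,0,0],"spin":-0.3,"gripper":-0.1},
    {"slide":[-0.018,0.001,0],"spin":-0.3,"gripper":-0.1},
    {"slide":[-0.024,0.001,0],"spin":-0.3,"gripper":-0.1},
    {"slide":[-0.03,0.001,0],"spin":-0.3,"gripper":-0.1},
    {"slide":[-0.036,0.001,0],"spin":-0.3,"gripper":-0.1},
    {"slide":[-0.042,0.001,0],"spin":-0.3,"gripper":-0.1},
    {"slide":[-0.045,0.001,0],"spin":-0.3,"gripper":-0.1}
  ]
}}

```text
t: 8.07
tool_pos: [0.6057, 0.0989, 0.1342]
tool_rot: [2.161, 2.28, -0.0]
contact_force: [-0.6, 0.9, -1.2]
opening: 0.0382
grip_force: 0.6
```

```bash
cat > plate.py <<'E'
from go import *
from m import *
def plate():
    im=shot('top','tp.png'); h=cv2.cvtColor(im['frame'],cv2.COLOR_RGB2HSV)
    m=mask(h,[5,110,140],[16,255,255],(245,140,340,183))
    m=cv2.morphologyEx(m,cv2.MORPH_OPEN,np.ones((5,5)))
    r=rect(m);print(cv2.countNonZero(m)); print('orange L mm',((cast(im,r,.066)[:,:2]-T)@R2)*1e3,'cen',((cast(im,[cen(m)],.066)[:,:2]-T)@R2)*1e3)
E
python3 - <<'E'
from plate import *
show();plate()
rows([(.0525,-.045,.1337,0)])
E
```

```text
t 8.0667 ledge xy mm [52.443  39.0904] tcp z 0.13417800966015198 yaw -0.013301183345236733 F [-0.5954  0.9138 -1.2059] open 0.03817562464560533 q [ 0.0407 -0.0129]
1546
orange L mm [[ 107.4344 -201.4906]
 [ 104.8488 -254.1255]
 [ -18.2164 -246.6839]
 [ -15.7013 -194.5061]] cen [[  49.3849 -216.9374]]
[-0.0838  0.      0.0006] spin -0.0
```

```bash
sed -i 's/\[5,110,140\],\[16/[5,140,140],[14/' plate.py; python3 - <<'E'
from plate import *
show();plate()
rows([(.0525,-.045,.1337,0)])
E
```

```text
t 8.1167 ledge xy mm [52.4903 38.8019] tcp z 0.13424132366530978 yaw -0.025645921474358672 F [-0.0773 -0.3814  0.2573] open 0.03872654828449332 q [ 0.0404 -0.0128]
383
orange L mm [[  91.4478 -131.9813]
 [  91.4235 -173.5792]
 [  13.9206 -172.968 ]
 [  13.9417 -131.5986]] cen [[  52.8253 -152.9371]]
[-0.0842 -0.      0.0007] spin -0.0
```

The plate is tracking the fingers, moved about 38 mm, straight. 86 mm more to go.

Call:
{"op": "arm_command", "data": {
  "increments": [
    {"slide":[-0.006,0,0.0005],"spin":0,"gripper":-0.1},
    {"slide":[-0.012,0,0.0005],"spin":0,"gripper":-0.1},
    {"slide":[-0.018,0,0.0005],"spin":0,"gripper":-0.1},
    {"slide":[-0.024,0,0.0005],"spin":0,"gripper":-0.1},
    {"slide":[-0.03,0,0.0005],"spin":0,"gripper":-0.1},
    {"slide":[-0.036,0,0.0005],"spin":0,"gripper":-0.1},
    {"slide":[-0.042,0,0.0005],"spin":0,"gripper":-0.1},
    {"slide":[-0.045,0,0.0005],"spin":0,"gripper":-0.1}
  ]
}}

```text
t: 8.83
tool_pos: [0.6083, 0.054, 0.1338]
tool_rot: [2.161, 2.28, 0.0]
contact_force: [0.4, 3.3, 1.9]
opening: 0.0382
grip_force: 1.4
```

```bash
python3 - <<'E'
from plate import *
show();plate()
rows([(.0525,-.045,.1337,0)])
E
```

```text
t 8.8333 ledge xy mm [52.5652 -5.9393] tcp z 0.1338360875189157 yaw -0.01057447861042193 F [0.4338 3.3322 1.9359] open 0.038245284537546935 q [-0.0333 -0.0869]
422
orange L mm [[  92.8736 -176.22  ]
 [  92.839  -220.4355]
 [  12.9375 -219.5402]
 [  12.9617 -175.575 ]] cen [[  52.9673 -198.0704]]
[-0.0388 -0.      0.0001] spin -0.0
```

Call:
{"op": "arm_command", "data": {
  "increments": [
    {"slide":[-0.006,0,0],"spin":0,"gripper":-0.1},
    {"slide":[-0.012,0,0],"spin":0,"gripper":-0.1},
    {"slide":[-0.018,0,0],"spin":0,"gripper":-0.1},
    {"slide":[-0.024,0,0],"spin":0,"gripper":-0.1},
    {"slide":[-0.03,0,0],"spin":0,"gripper":-0.1},
    {"slide":[-0.035,0,0],"spin":0,"gripper":-0.1},
    {"slide":[-0.039,0,0],"spin":0,"gripper":-0.1},
    {"slide":[-0.041,0,0],"spin":0,"gripper":-0.1}
  ]
}}

```text
t: 9.55
tool_pos: [0.6103, 0.0132, 0.1336]
tool_rot: [-2.161, -2.28, 0.0]
contact_force: [0.6, 3.3, 2.0]
opening: 0.0383
grip_force: 1.2
```

Call:
{"op": "arm_command", "data": {
  "increments": [
    {"slide":[0,0,0],"spin":0,"gripper":-0.1},
    {"slide":[0.01,0,0],"spin":0,"gripper":-0.1},
    {"slide":[0.025,0,-0.003],"spin":0,"gripper":-0.1},
    {"slide":[0.035,0,-0.03],"spin":0,"gripper":-0.1},
    {"slide":[0.06,0,-0.07],"spin":0,"gripper":-0.1},
    {"slide":[0.1,0,-0.1],"spin":0,"gripper":-0.1},
    {"slide":[0.1,0,-0.13],"spin":0,"gripper":-0.1},
    {"slide":[0.1,0,-0.13],"spin":0,"gripper":-0.1}
  ]
}}

```text
t: 10.22
tool_pos: [0.6075, 0.1179, 0.2735]
tool_rot: [2.149, 2.279, 0.018]
contact_force: [1.2, -0.9, 1.5]
opening: 0.0387
grip_force: 0.0
```

```bash
python3 - <<'E'
from plate import *
show();plate();g=cv2.imread('pics/tp.png')
cv2.imwrite('pics/fin.png',cv2.resize(g[100:250,130:400],None,fx=2.9,fy=2.9,interpolation=cv2.INTER_CUBIC))
E
```

```text
t 10.2167 ledge xy mm [55.281  57.9652] tcp z 0.2735095920978168 yaw 0.27646673987444437 F [ 1.1802 -0.8683  1.5371] open 0.03870692839435589 q [0.0713 0.0125]
456
orange L mm [[  93.4925 -217.2344]
 [  93.7973 -263.0721]
 [   9.8691 -262.4998]
 [   9.5503 -216.9351]] cen [[  51.4324 -239.6191]]
```

View pics/fin.png

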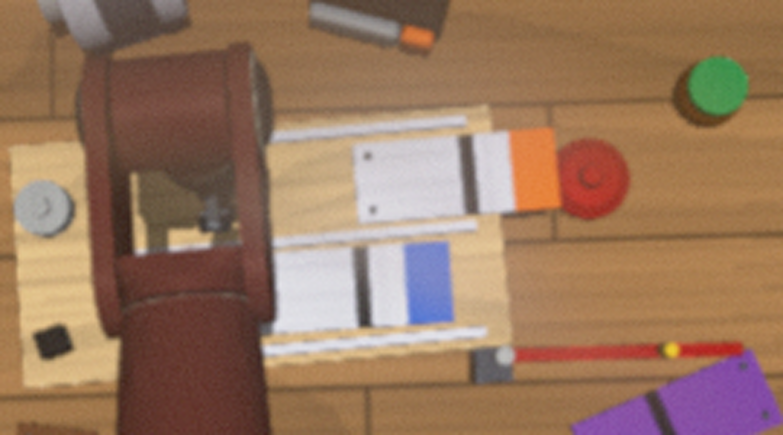

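The orange end (crop 510–560, 130–215) is wholly past the ledge end, with its paint line at y ≈ −217 mm. The stripe (468,175) is on the board, at y ≈ −182 mm. The bar is square out, the blue plate is in place, and the gripper is clear and high.

```bash
python3 -c "
from station import order
print(order.finish_job())"
```

```text
the job is handed in; nothing more can be done
None
```

I swung the stop bar square out and pushed the orange plate until its paint line was about 17 mm past the ledge's end, with the stripe about 18 mm inside; the blue plate and other goods looked unmoved, and the job is handed in, with no verdict returned.

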